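Angle a table rail past the dog post into the gluing bay

ROBOT

A 7-joint arm with a two-finger parallel gripper is mounted at the origin on the work surface. World frame = base frame: x ahead of the robot, y to its left, z up, the work surface at z = 0. Lengths are in m, angles in rad, forces in N, time in s.
With the tool pointing down it reaches from about 0.425 to 0.925 m from the base axis. Payload 6.8 kg.
Tool frame: the origin (TCP) lies at the centre of the arm's flange, where the gripper is bolted on; the fingertips stand 173 mm ahead of it and the grasp point (between the pads) lies 155 mm ahead of it (finger_overhang is the distance from the TCP to the fingertips, in m); y points along the fingers, z is the direction in which the jaws open and shut, and the axes are right-handed (so a half turn about y gives the same grasp; the last joint's range is limited). The gripper opens to 85 mm and grips with 20 to 120 N. Pads are 22 mm wide; open, the fingers measure 114 mm over their backs; the gripper's body (76 mm by 85 mm) begins 54 mm behind the grasp point. The pads swing forward as they close: fully open they stand 13 mm farther back than shut.
Start: joints at [1.233, 0.477, 0.022, 1.555, -0.011, 1.109, -0.083], TCP at [0.154, -0.657, 0.405] pointing down, gripper open.
Joint ranges: [-2.96, 2.96], [-0.34, 2.1], [-1.41, 1.46], [0.24, 2.44], [-1.37, 4.51], [0.17, 1.92], [-2.96, 2.96]. Speed limits (rad/s): [2.39, 2.39, 3.14, 3.14, 3.14, 3.14, 3.14].

INTERFACE

Orientations are given as a rotation vector (axis times angle).
In Python, from bench import get_obs, grab_frame, hand_in, finger_overhang gives the robot as it stands. The module is installed in compiled form; this text tells all that it offers.
- The arm moves only by the shell command python3 -m jog 'ROWS' [FORCE]. ROWS is JSON, a list of rows, each a list of 3 entries, a list of its own where there are three numbers: the shift along the tool's x, y, z in cm, then the turn about the tool's y in rad, then the gripper command: -1 is fully open, 1 is shut, values between are in proportion. In form: [[[x, y, z], twist, gripper], ...]. A call has 1 to 10 rows; each row is the pose to reach, as a shift and turn from the pose commanded when the call began, along the tool's axes at that moment; what a row does not reach only later rows make up. A row lasts 1/8 s, in which the tool goes at most 62.5 mm and 10.7 degrees, less where a joint would pass 70% of its speed; a pose out of reach is approached as far as the arm can. A call with a gripper value outside its range is refused whole. The fingers move at their own pace and stop on an object; FORCE is the grip in N (left out, the last holds). Time passes only in rows, so rows that repeat a pose let the fingers close. It gives the time, the measured TCP pose, the force and the opening at its end, in the units of the state.
- get_obs(): the state, without advancing time (a new reading comes with each control period).
- grab_frame(name): name is "scene" or "top" or "wrist"; returns a dict with "image" (480x640x3 uint8, blue, green, red), "fx", "fy", "cx", "cy" (pixels), "origin" and "rotation" of the camera in the world. Camera axes: x right, y up, looking along -z (the intrinsics and any distortion apply to the point x, -y, -z); pixel columns grow to the right and rows downward; lengths in m; the calibration is good to about 2 mm. A picture is of the moment at which its call begins. There is no depth.
- hand_in(): hands the job in, once; it reports no verdict.
The state is a dict: "clock": time; "joints": joint angles; "qvel": joint speeds; "tau": joint torques, N m; "tcp_pos": TCP position; "orientation": TCP orientation; "contact_force": force on the tool from outside, world axes, zero at the start; "moment": the same for the moment, N m; "grip_width": finger opening in m.
Only numpy, scipy, OpenCV 4.12 (cv2) and the standard library are available. Lean on these libraries where they do the work, as an engineer would, in place of code of your own. Each camera call takes 0.05 s, during which the arm holds its last target.

TASK

Slide the dark wooden table rail along the bench top into the three-sided gluing bay, so that it ends up squarely home, lying against the bay's back fence along its whole length. The steel dog post stands in front of part of the mouth, so push one end of the rail and then the other to angle it in behind the post. Only push it with the fingers: do not take it between the fingers or lift it off the bench, and leave the glue bottle, the stain jar and the turned baluster where they stand.

Things in the scene. Friction and masses are not known exactly. Their poses are not given: they have to be found in the camera images.
- bay: Fixed bay of brown wood fences 40 mm high, 18 mm thick, floored by the bench top (flat cork strip). Inside 270 mm long (y) by 55 mm deep (x). Origin: middle of the open mouth line, bench level; +x points into the bay, away from the robot (within 0.2 rad), +y left. Back fence face at x = 55 mm, end cheeks y = +-135 mm, starting at x = 0. Home: rail centre line at x = 39 mm.
- post: Fixed round post of dark steel, 28 mm diameter, 45 mm high. Origin: centre of its foot, bench level. It stands about 22 mm in front of the bay's mouth line and about 85 mm left or right of its middle (bay y about +85 or -85 mm; a flat empty hole marks the other side). The opening between post and far cheek is shorter than the rail.
- rail: Loose dark wooden bar 240 mm long (its y), 32 mm wide (its x), 36 mm high, about 0.2 kg, a black slot near each end on top. Origin: centre of its underside. Starts flat on the bench between robot and bay, its centre 110 to 140 mm before the mouth line, within 0.25 rad of parallel to the bay, x towards the bay. Slides with wood friction; stops when not pushed.
- rail_left (a point): Centre of the rail's left (+y) end face, 18 mm above its underside.
- rail_right (a point): Centre of the rail's right (-y) end face, 18 mm above its underside.
- glue: Bystander: loose yellow glue bottle, 52 mm diameter, 125 mm high, with a pointed nozzle. Origin: centre of its base.
- stain: Bystander: loose amber glass jar with a dark lid, 64 mm diameter, 85 mm high. Origin: centre of its base.
- baluster: Bystander: loose small turned wooden baluster standing upright, 44 mm diameter at the foot, 110 mm high. Origin: centre of its base.
Not all that is in view belongs to the job. Of the things that look like the rail, the smallest one is meant.

How it is judged:
By the outcome, as a careful person would: the job done as asked, in the order asked, and still so for the second after the job is handed in, with the robot touching nothing.
It also fails if it takes over 72 s, if anything falls off the work surface, if the arm or the gripper's body presses on something with over 40 N, if the wrist force passes 120 N, or if a joint passes its speed limit or range.

## Working session

There is one attempt and no reset: what is moved stays moved. The work goes in short steps, Python scripts to look and compute and a shell command to move; the robot and the scene stay as the last step left them, time stands still between calls to the robot, and variables do not carry over. Pictures are saved under pics/ and viewed, and the job is handed in when it is done.

```bash
mkdir -p pics
python3 - <<'E'
from bench import *
import cv2
o=get_obs(); print(o); print(finger_overhang)
for n in("scene","top","wrist"):
    f=grab_frame(n); cv2.imwrite(f"pics/{n}0.png",f["image"]); print(n,{k:f[k] for k in f if k!="image"})
E
```

```text
{'clock': 0.0, 'joints': array([ 1.23289527,  0.47782338,  0.0223315 ,  1.5564576 , -0.01148931,
        1.10931374, -0.08311773]), 'qvel': array([ 1.45799491e-03, -1.60222964e-04, -2.51513542e-04,  4.82994061e-04,
        6.71509028e-04, -1.38274283e-03, -5.59832001e-05]), 'tau': array([ 2.70537821e-04, -5.96452045e+01,  1.60841949e+00, -2.81199610e+01,
        1.25552362e-02,  9.17872967e-03, -1.61556965e-06]), 'tcp_pos': array([ 0.15370194, -0.65698204,  0.40370706]), 'orientation': array([-0.24273648,  2.10177968, -2.09789217]), 'contact_force': array([ 0.32591186, -0.14229854,  0.41784943]), 'moment': array([-0.00891995,  0.02065356, -0.00571447]), 'grip_width': 0.08531628403317884}
0.1734
scene {'fx': 572.5788096637602, 'fy': 572.5788096637602, 'cx': 314.31013192753704, 'cy': 243.6185022347532, 'origin': array([1.46306002, 0.53124113, 0.75949488]), 'rotation': array([0.58398369, 1.00919962, 1.87537408])}
top {'fx': 615.9138855421648, 'fy': 615.9138855421648, 'cx': 316.9022772113757, 'cy': 241.68583860171427, 'origin': array([0.37792059, 0.0115598 , 1.45567257]), 'rotation': array([ 0.08413509, -0.07539859, -1.57247799])}
wrist {'fx': 402.3686780883233, 'fy': 402.3686780883233, 'cx': 320.21129923070197, 'cy': 237.01401563862512, 'origin': array([ 0.23456304, -0.63761186,  0.3733886 ]), 'rotation': array([-0.27629763,  0.22220243, -1.32719529])}
```

View pics/top0.png

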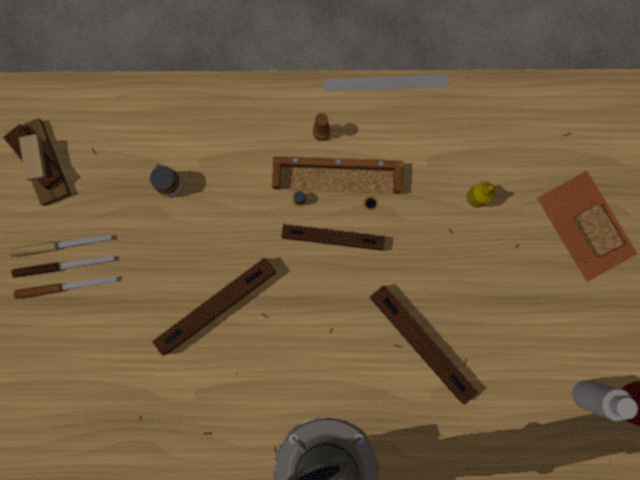

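View pics/scene0.png

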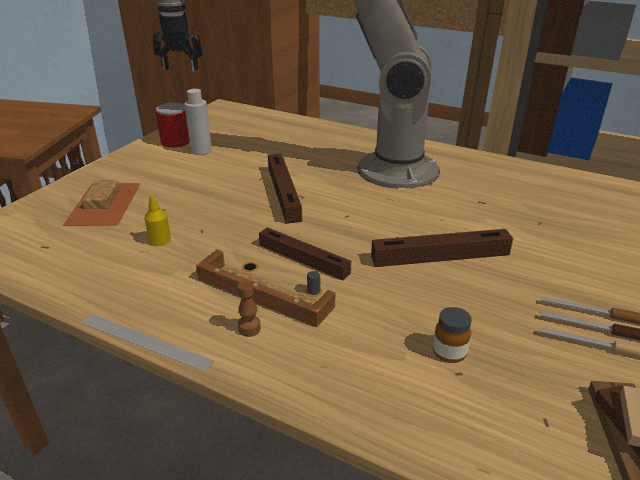

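The top view shows the smallest rail at about (283..385, 226..250), the bay at (273..403, 156..192), the post at (300,198), the hole at (371,203), the glue at (481,194), the stain jar at (166,180) and the baluster at (321,127). The post is on the +y side.

```bash
cat > h.py <<'E'
import numpy as np, cv2
from scipy.spatial.transform import Rotation as R
from bench import *
def p2w(f,u,v,z):
    d=R.from_rotvec(f["rotation"]).apply([(u-f["cx"])/f["fx"],-(v-f["cy"])/f["fy"],-1.])
    o=np.array(f["origin"]); return (o+d*(z-o[2])/d[2])[:2]
def w2p(f,p):
    c=R.from_rotvec(f["rotation"]).inv().apply(np.array(p)-f["origin"])
    return f["cx"]-f["fx"]*c[0]/c[2], f["cy"]+f["fy"]*c[1]/c[2]
def crop(f,u0,v0,u1,v1,s,name,gain=1.6):
    im=f["image"][v0:v1,u0:u1]; im=cv2.resize(im,None,fx=s,fy=s,interpolation=cv2.INTER_CUBIC)
    cv2.imwrite(name,np.clip(im*gain,0,255).astype('uint8'))
E
python3 - <<'E'
from h import *
f=grab_frame("top"); crop(f,260,145,420,260,5,"pics/c1.png")
E
```

```text
(no output)
```

View pics/c1.png

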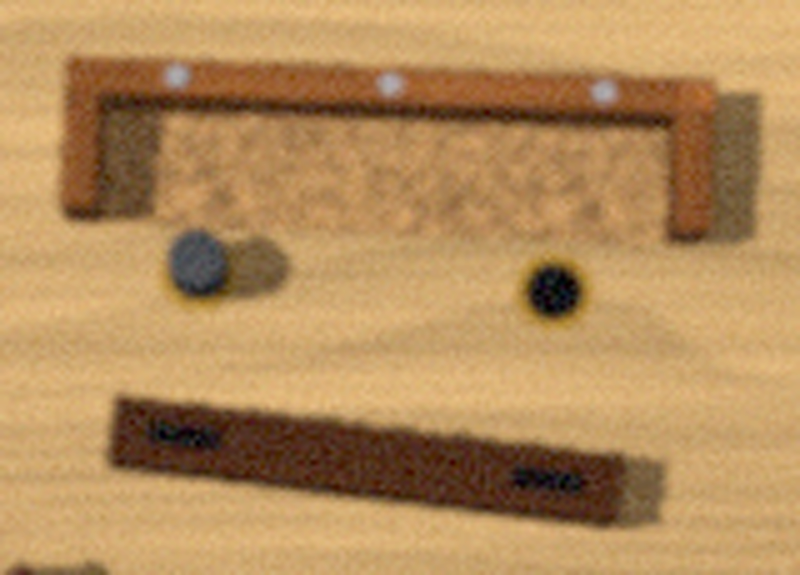

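The crop (x5, offset 260,145) shows these points:
- Rail top corners: (118,398), (628,455), (618,522), (110,463).
- Fence inner corners: (99,97) and (671,118).
- Cheek fronts: (66..97, 210) and (672..708, 236).
- Post top: (198,263). Hole: (554,290).

```bash
cat > m1.py <<'E'
from h import *
f=grab_frame("top")
P=lambda a,z:p2w(f,260+a[0]/5,145+a[1]/5,z)
c={k:P(v,.04) for k,v in dict(obl=(68,58),obr=(714,80),ibl=(99,97),ibr=(671,118),fl=(97,210),fr=(672,235),flo=(66,210),fro=(708,236)).items()}
for k in c: print(k,c[k].round(4))
n=np.linalg.norm
print("outer len",n(c['obl']-c['obr']),"inner",n(c['ibl']-c['ibr']),"expect .306,.270")
r=[P(v,.036) for v in [(118,398),(628,455),(618,522),(110,463)]]
print("rail",np.round(r,4),n(r[0]-r[1]),n(r[1]-r[2]),n(r[2]-r[3]),n(r[3]-r[0]),"ctr",np.mean(r,0))
print("post",P((198,263),.045),"hole",P((554,290),0))
for k,(u,v) in dict(glue=(478,200),stain=(170,190),bal=(321,135)).items(): print(k,p2w(f,u,v,0))
d=c['obl']-c['obr'];print("bay yaw outer",np.arctan2(-d[0],d[1])); d=c['ibl']-c['ibr'];print("inner",np.arctan2(-d[0],d[1]))
d=r[0]-r[1];print("rail yaw",np.arctan2(-d[0],d[1])); d=r[3]-r[2];print(np.arctan2(-d[0],d[1]))
E
python3 m1.py
```

```text
obl [0.723  0.1202]
obr [ 0.7112 -0.1823]
ibl [0.7043 0.1056]
ibr [ 0.6932 -0.1619]
fl [0.6507 0.1063]
fr [ 0.6378 -0.1615]
flo [0.6507 0.1208]
fro [ 0.6373 -0.1782]
outer len 0.3026993952767351 inner 0.2677106970523893 expect .306,.270
rail [[ 0.5628  0.0965]
 [ 0.5353 -0.14  ]
 [ 0.5041 -0.1349]
 [ 0.5324  0.1002]] 0.23813735860419266 0.03156927272668901 0.23680769949053626 0.03059596805216139 ctr [ 0.53362103 -0.01955816]
post [0.62457554 0.05904183] hole [ 0.61871839 -0.10962589]
glue [ 0.62499046 -0.36564058]
stain [0.65211226 0.37158503]
bal [0.78553031 0.00879279]
bay yaw outer -0.0389422434182286
inner -0.041525224602169494
rail yaw -0.1156867679886512
-0.1196601381579912
```

```bash
cat > st.py <<'E'
from h import *
o=get_obs(); M=R.from_rotvec(o["orientation"]).as_matrix()
print("t",o["clock"],"tcp",o["tcp_pos"].round(4),"F",o["contact_force"].round(1),"w",round(o["grip_width"],4),"q7",o["joints"][6].round(2))
print("x",M[:,0].round(3),"y",M[:,1].round(3),"z",M[:,2].round(3))
E
python3 st.py
python3 - <<'E'
from h import *
f=grab_frame("top")
for n,uv in dict(rd=[(386,285),(371,296),(480,392)],ld=[(268,259),(276,270),(155,343),(165,354)]).items():
    for u,v in uv: print(n,p2w(f,u,v,.045).round(3))
E
```

```text
t 0.25 tcp [ 0.1537 -0.6571  0.4042] F [ 0.3 -0.9  0.3] w 0.0854 q7 -0.08
x [-0.974 -0.228  0.   ] y [-0.     0.001 -1.   ] z [ 0.228 -0.974 -0.001]
rd [ 0.422 -0.138]
rd [ 0.397 -0.104]
rd [ 0.181 -0.346]
ld [0.482 0.132]
ld [0.457 0.113]
ld [0.292 0.387]
ld [0.267 0.364]
```

View pics/wrist0.png

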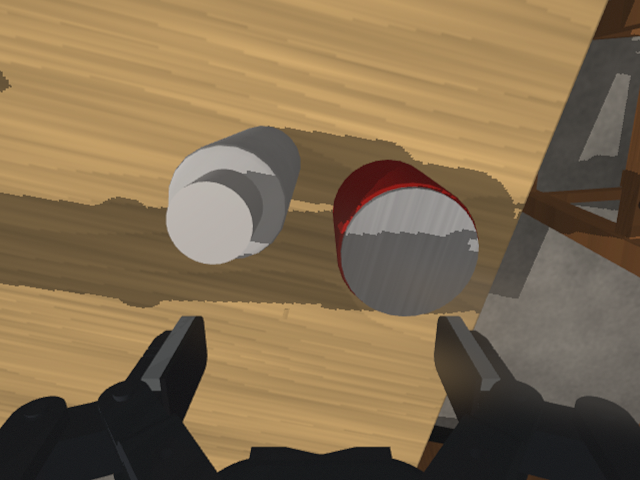

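```bash
cat > go.py <<'E'
# usage: go.py x y z [x y z ...]  -> tool shifts in cm from the present pose
import sys
from h import *
o=get_obs(); M=R.from_rotvec(o["orientation"]).as_matrix()
a=np.array(sys.argv[1:],float).reshape(-1,3)
for t in a: print(t,"->",(100*M.T@(t-o["tcp_pos"])).round(2))
E
python3 go.py .154 -.657 .46  .6 -.3 .46
python3 - <<'E'
from h import *
f=grab_frame("top");g=grab_frame("scene")
print(p2w(f,590,395,0),p2w(f,625,408,.2),p2w(g,200,150,0),p2w(g,173,142,0))
b=p2w(g,200,150,0)
for z in(.1,.15,.2,.25):print(z,w2p(g,[*b,z]))
E
```

```text
[ 0.154 -0.657  0.46 ] -> [-0.03 -5.56 -0.01]
[ 0.6  -0.3   0.46] -> [-51.59  -5.55 -24.62]
[ 0.16788012 -0.61072545] [ 0.17125178 -0.59345796] [ 0.17332504 -0.60416919] [ 0.16491987 -0.72205647]
0.1 (np.float64(196.1087609010077), np.float64(120.05200294755342))
0.15 (np.float64(194.0697801513709), np.float64(104.35947212981685))
0.2 (np.float64(191.96451167668096), np.float64(88.15677358812334))
0.25 (np.float64(189.7896695199483), np.float64(71.41861773534302))
```

```bash
python3 -m jog '[[[0,-4.5,0],0,-1],[[-5,-5.5,-2.4],0.05,0],[[-11,-5.5,-5],0.1,1],[[-17,-5.5,-8],0.15,1],[[-23,-5.5,-11],0.23,1],[[-29,-5.5,-13.8],0.23,1],[[-35,-5.5,-16.6],0.23,1],[[-41,-5.5,-19.5],0.23,1],[[-47,-5.5,-22.4],0.23,1],[[-51.6,-5.5,-24.6],0.23,1]]' 60; python3 st.py; python3 go.py .58 .15 .38 .556 .15 .186
```

```text
clock: 1.65
tcp_pos: [0.5888, -0.3091, 0.4599]
orientation: [-0.001, -2.221, 2.222]
contact_force: [1.0, -0.7, -0.5]
grip_width: -0.0002
t 1.65 tcp [ 0.5888 -0.3091  0.4599] F [ 1.  -0.7 -0.5] w -0.0002 q7 -1.23
x [-1.     0.001 -0.   ] y [ 0. -0. -1.] z [-0.001 -1.     0.   ]
[0.58 0.15 0.38] -> [  0.91   7.98 -45.91]
[0.556 0.15  0.186] -> [  3.31  27.37 -45.92]
```

```bash
python3 -m jog '[[[0.3,1,-6],0,1],[[0.6,2,-12],0,1],[[0.9,3,-18],0,1],[[1.2,4,-24],0,1],[[1.5,5,-30],0,1],[[1.8,6,-36],0,1],[[2,7,-41],0,1],[[2,8,-45],0,1],[[2,8,-45],0,1]]'; python3 st.py;  python3 go.py .556 .15 .186
```

```text
clock: 2.78
tcp_pos: [0.5666, 0.1438, 0.3791]
orientation: [-0.009, 2.221, -2.217]
contact_force: [1.0, 0.2, -0.1]
grip_width: -0.0001
t 2.775 tcp [0.5666 0.1438 0.3791] F [ 1.   0.2 -0.1] w -0.0001 q7 -2.04
x [-1.    -0.006  0.001] y [-0.001  0.002 -1.   ] z [ 0.006 -1.    -0.002]
[0.556 0.15  0.186] -> [ 1.04 19.31 -0.59]
```

Run:
```python
from h import *
f=grab_frame("top"); crop(f,240,145,400,260,5,"pics/c2.png")
g=grab_frame("wrist"); cv2.imwrite("pics/w2.png",g["image"])
```

```text
(no output)
```

View pics/w2.png

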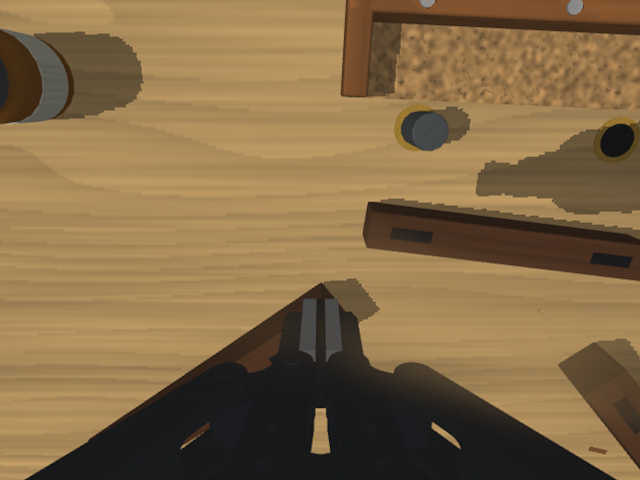

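Run:
```python
from h import *
o=get_obs();print(o["tcp_pos"])
g=grab_frame("wrist");p=o["tcp_pos"];print(w2p(g,[p[0],p[1],p[2]-.173]))
```

```text
[0.56766757 0.13942114 0.37964281]
(np.float64(321.0755365985681), np.float64(317.9646168311819))
```

```bash
python3 -m jog '[[[0.5,5,-0.5],0,1],[[1.1,10,-0.8],0,1],[[1.1,14.5,-0.8],0,1],[[1.1,18.5,-0.8],0,1],[[1.1,19.4,-0.8],0,1],[[1.1,19.4,-0.8],0,1]]'; python3 st.py
```

```text
clock: 3.68
tcp_pos: [0.5572, 0.1468, 0.1862]
orientation: [-0.002, -2.22, 2.221]
contact_force: [-0.3, 0.4, 0.3]
grip_width: -0.0001
t 3.675 tcp [0.5572 0.1468 0.1862] F [-0.3  0.4  0.3] w -0.0001 q7 -2.16
x [-1.     0.002 -0.   ] y [ 0. -0. -1.] z [-0.002 -1.     0.   ]
```

```bash
python3 -m jog '[[[0.15,0,1.5],0,1],[[0.3,0,2.5],0,1],[[0.4,0,3.3],0,1],[[0.5,0,4.1],0,1],[[0.6,0,4.9],0,1],[[0.7,0,5.7],0,1],[[0.8,0,6.5],0,1],[[0.9,0,7.3],0,1],[[0.9,0,7.3],0,1]]'; python3 st.py;python3 - <<'E'
from h import *
f=grab_frame("top"); crop(f,260,145,420,260,5,"pics/c3.png")
E
```

```text
clock: 4.8
tcp_pos: [0.5473, 0.0732, 0.1854]
orientation: [-0.001, -2.219, 2.222]
contact_force: [0.3, -0.5, -0.3]
grip_width: -0.0002
t 4.8 tcp [0.5473 0.0732 0.1854] F [ 0.3 -0.5 -0.3] w -0.0002 q7 -2.04
x [-1.     0.002  0.001] y [-0.001 -0.001 -1.   ] z [-0.002 -1.     0.001]
```

View pics/c3.png

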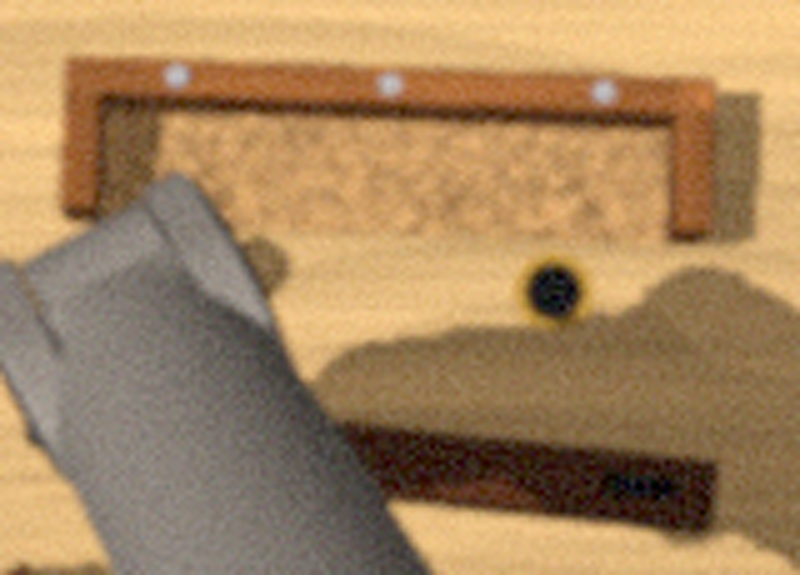

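```bash
python3 -m jog '[[[0.1,0,0.8],0,1],[[0.1,0,0.8],0,1],[[0,0,-1.5],0,1],[[0,-5,-1.5],0,1],[[3,-9,-1.5],0,1],[[6,-13,0],0,1],[[8,-15,1],0,1],[[8,-15,1],0,1]]'; python3 st.py;python3 - <<'E'
from h import *
f=grab_frame("wrist"); crop(f,0,0,640,480,1.25,"pics/w4.png",1.3)
f=grab_frame("top"); crop(f,260,145,420,260,5,"pics/c4.png")
E
```

```text
clock: 5.85
tcp_pos: [0.467, 0.0639, 0.337]
orientation: [0.004, 2.22, -2.222]
contact_force: [-0.2, 0.7, -0.3]
grip_width: -0.0002
t 5.85 tcp [0.467  0.0639 0.337 ] F [-0.2  0.7 -0.3] w -0.0002 q7 -1.95
x [-1.     0.001 -0.003] y [ 0.003 -0.001 -1.   ] z [-0.001 -1.     0.001]
```

View pics/w4.png

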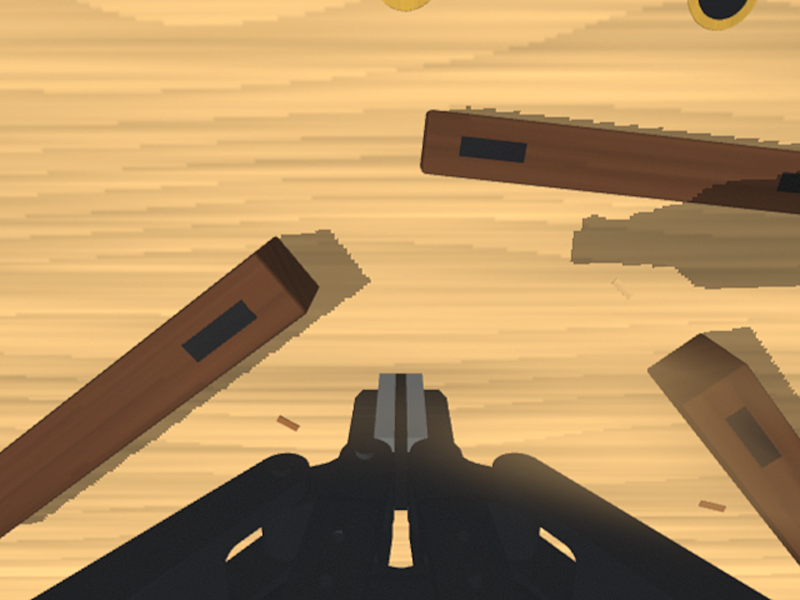

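View pics/c4.png

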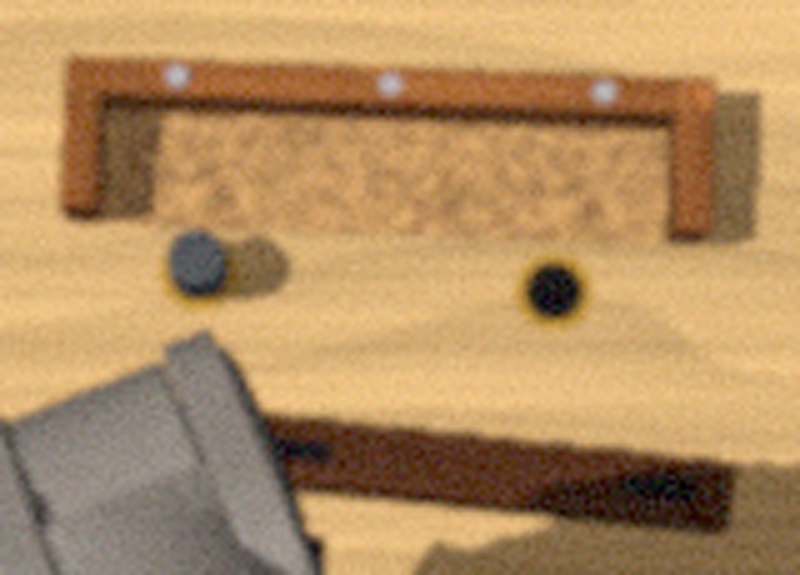

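Wrist view: the rail's left end corners are at (430,110) and (421,172) in the 1.25x picture. Top view: its right end corners are at crop (732,465) and (724,530). Nothing else has moved.

```bash
cat >> h.py <<'E'
B0=np.array([.6443,-.0276]); BT=-.041
def bay(p): 
    d=np.array(p)[:2]-B0; c,s=np.cos(BT),np.sin(BT); return np.array([c*d[0]+s*d[1],-s*d[0]+c*d[1]])
def world(b):
    c,s=np.cos(BT),np.sin(BT); return B0+[c*b[0]-s*b[1],s*b[0]+c*b[1]]
def rail(L,Rr):  # far/near corners of left end, right end (top, world)
    l=np.mean(L,0); r=np.mean(Rr,0); u=l-r; th=np.arctan2(-u[0],u[1])
    print("len",np.linalg.norm(u).round(4),"w",np.linalg.norm(np.subtract(*L)).round(4),np.linalg.norm(np.subtract(*Rr)).round(4))
    print("left",l.round(4),bay(l).round(4),"right",r.round(4),bay(r).round(4),"ctr",((l+r)/2).round(4),bay((l+r)/2).round(4),"phi",(BT-th).round(3))
E
python3 - <<'E'
from h import *
g=grab_frame("wrist");f=grab_frame("top")
L=[p2w(g,u/1.25,v/1.25,.036) for u,v in[(430,110),(421,172)]]
Rr=[p2w(f,260+u/5,145+v/5,.036) for u,v in[(732,465),(724,530)]]
rail(L,Rr)
print(bay((.6246,.059)))
E
```

```text
len 0.2399 w 0.0306 0.0305
left [0.5429 0.0523] [-0.1046  0.0757] right [ 0.5153 -0.186 ] [-0.1224 -0.1635] ctr [ 0.5291 -0.0668] [-0.1135 -0.0439] phi 0.074
[-0.02323305  0.08571975]
```

```bash
python3 -m jog '[[[-1,4,3],0,1],[[-2,9,5.5],0,1],[[-2.2,13,5.5],0,1],[[-2.2,15.1,5.5],0,1],[[-2.2,15.1,5.5],0,1],[[-4,15.1,5.5],0,1],[[-5,15.1,5.5],0,1],[[-6,15.1,5.5],0,1],[[-7,15.1,5.5],0,1],[[-7.5,15.1,5.5],0,1]]'; python3 st.py;python3 - <<'E'
from h import *
f=grab_frame("wrist"); crop(f,0,0,640,480,1.25,"pics/w5.png",1.3)
f=grab_frame("top"); crop(f,260,145,420,260,5,"pics/c5.png")
E
```

```text
clock: 7.3
tcp_pos: [0.5432, 0.0096, 0.1849]
orientation: [0.001, 2.221, -2.221]
contact_force: [-1.6, -0.1, 0.3]
grip_width: 0.0001
t 7.3 tcp [0.5432 0.0096 0.1849] F [-1.6 -0.1  0.3] w 0.0001 q7 -1.92
x [-1.     0.    -0.001] y [ 0.001  0.    -1.   ] z [-0. -1. -0.]
```

View pics/w5.png

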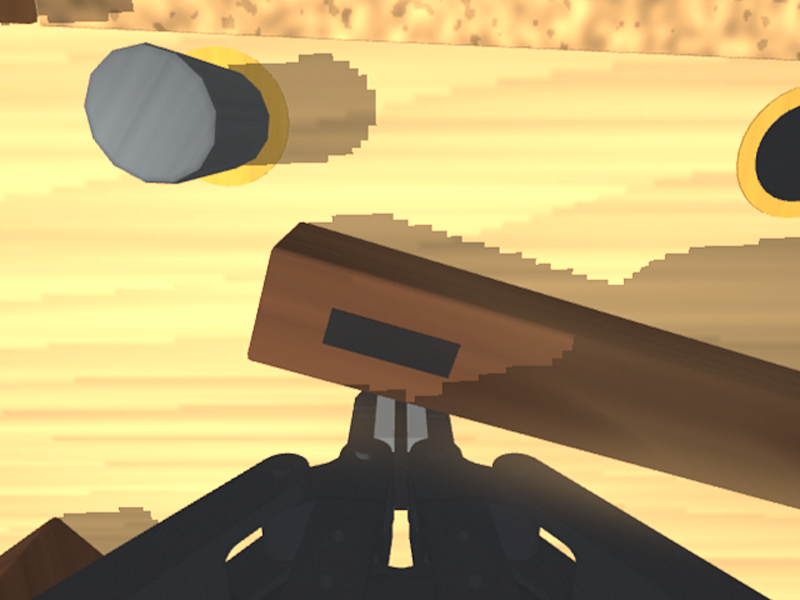

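View pics/c5.png

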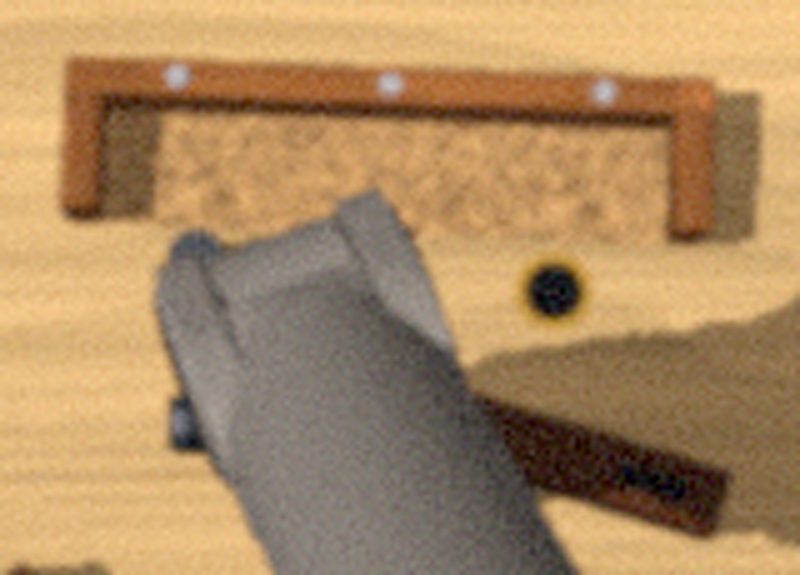

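Wrist: left end top corners are at (275,250) and (249,357). Top crop: right end corners are at (728,475) and (713,535).

```bash
cat > mr.py <<'E'
# mr.py wu1 wv1 wu2 wv2 tu1 tv1 tu2 tv2 : left end from wrist 1.25x, right end from top crop x5 (260,145)
import sys
from h import *
a=np.array(sys.argv[1:],float).reshape(-1,2)
g=grab_frame("wrist");f=grab_frame("top")
rail([p2w(g,*(p/1.25),.036) for p in a[:2]],[p2w(f,*(p/5+[260,145]),.036) for p in a[2:]])
E
python3 mr.py 275 250 249 357 728 475 713 535
```

```text
len 0.2383 w 0.0298 0.0288
left [0.5835 0.0448] [-0.0637  0.0698] right [ 0.5119 -0.1825] [-0.126  -0.1601] ctr [ 0.5477 -0.0688] [-0.0949 -0.0452] phi 0.264
```

```bash
python3 -m jog '[[[2,0,-1],0.1,1],[[2,0,-5],0.2,1],[[2,0,-7.8],0.3,1],[[-1,0,-7.8],0.3,1],[[-3.9,0,-7.8],0.3,1],[[-3.8,0,-6.2],0.3,1],[[-3.5,0,-5.3],0.3,1],[[-3.3,0,-4.5],0.3,1],[[-3.1,0,-3.9],0.3,1],[[-3.1,0,-3.9],0.3,1]]'; python3 st.py;python3 - <<'E'
from h import *
f=grab_frame("wrist"); crop(f,0,0,640,480,1.25,"pics/w6.png",1.3)
f=grab_frame("top"); crop(f,260,145,420,260,5,"pics/c6.png")
E
```

```text
clock: 8.75
tcp_pos: [0.5732, 0.048, 0.1848]
orientation: [-0.312, -2.059, 2.06]
contact_force: [-0.1, 0.2, 0.4]
grip_width: 0.0001
t 8.75 tcp [0.5732 0.048  0.1848] F [-0.1  0.2  0.4] w 0.0001 q7 -2.21
x [-0.955  0.296  0.   ] y [-0. -0. -1.] z [-0.296 -0.955  0.   ]
```

View pics/w6.png

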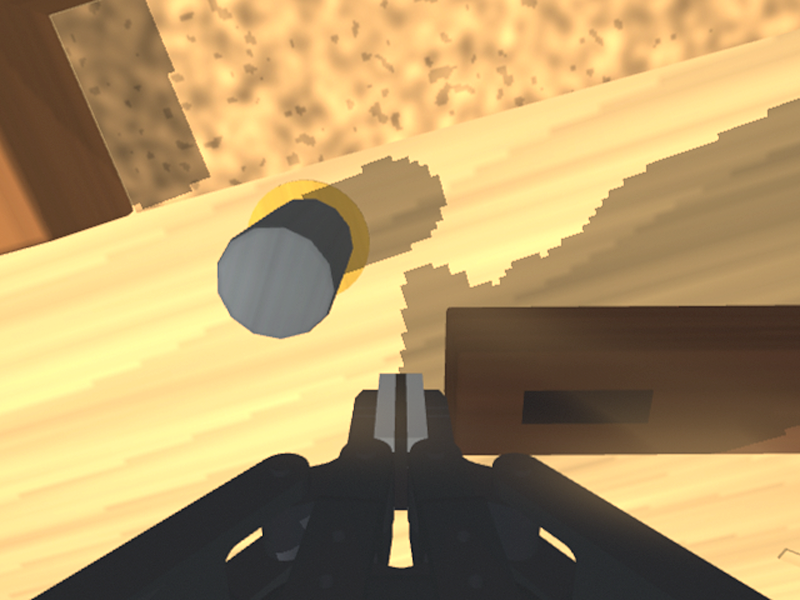

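View pics/c6.png

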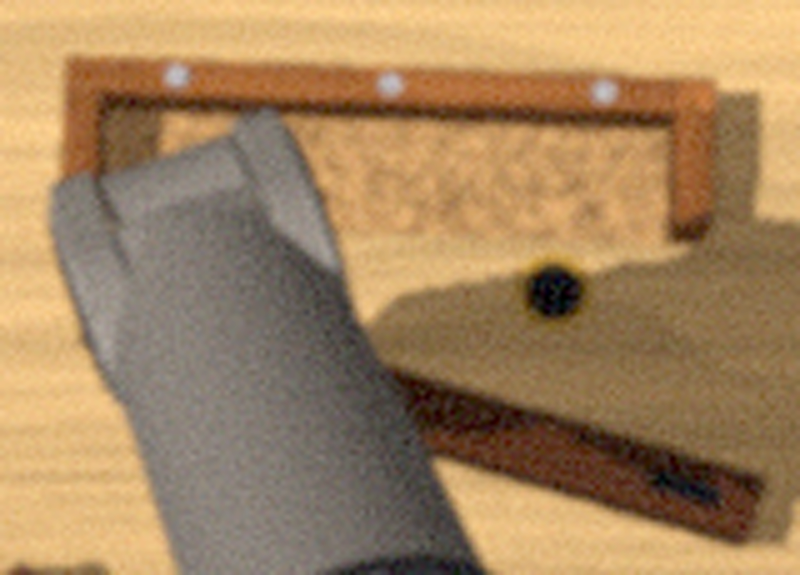

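Wrist: left end top corners are at (458,351) and (453,453), next to the finger. Top crop: right end corners are at (763,483) and (750,541).

```bash
python3 mr.py 458 351 453 453 763 483 750 541
```

```text
len 0.2415 w 0.0312 0.0277
left [0.5808 0.0314] [-0.0659  0.0564] right [ 0.5085 -0.199 ] [-0.1286 -0.1769] ctr [ 0.5446 -0.0838] [-0.0973 -0.0603] phi 0.263
```

```bash
python3 -m jog '[[[1,0,-1],0,1],[[4,0,-1],0,1],[[4,0,5],0,1],[[4,0,10],0,1],[[4,0,12.4],0,1],[[2.2,0,12.4],0,1],[[1.2,0,12.3],0,1],[[0.2,0,12.2],0,1],[[-0.8,0,12.1],0,1],[[-0.8,0,12.1],0,1]]'; python3 -m jog '[[[-1,0,-0.1],0,1],[[-2,0,-0.2],0,1],[[-2,0,-0.2],0,1]]';  python3 st.py;python3 - <<'E'
from h import *
f=grab_frame("wrist"); crop(f,0,0,640,480,1.25,"pics/w7.png",1.3)
f=grab_frame("top"); crop(f,260,145,420,260,5,"pics/c7.png")
E
```

```text
clock: 10.2
tcp_pos: [0.5464, -0.069, 0.1847]
orientation: [-0.313, -2.061, 2.06]
contact_force: [0.5, 0.1, 0.5]
grip_width: -0.0003
clock: 10.58
tcp_pos: [0.5663, -0.0736, 0.1849]
orientation: [-0.314, -2.061, 2.06]
contact_force: [-0.9, -0.2, 1.0]
grip_width: -0.0002
t 10.575 tcp [ 0.5663 -0.0736  0.1849] F [-0.9 -0.2  1. ] w -0.0002 q7 -2.0
x [-0.955  0.296 -0.002] y [ 0.002 -0.    -1.   ] z [-0.296 -0.955 -0.   ]
```

View pics/w7.png

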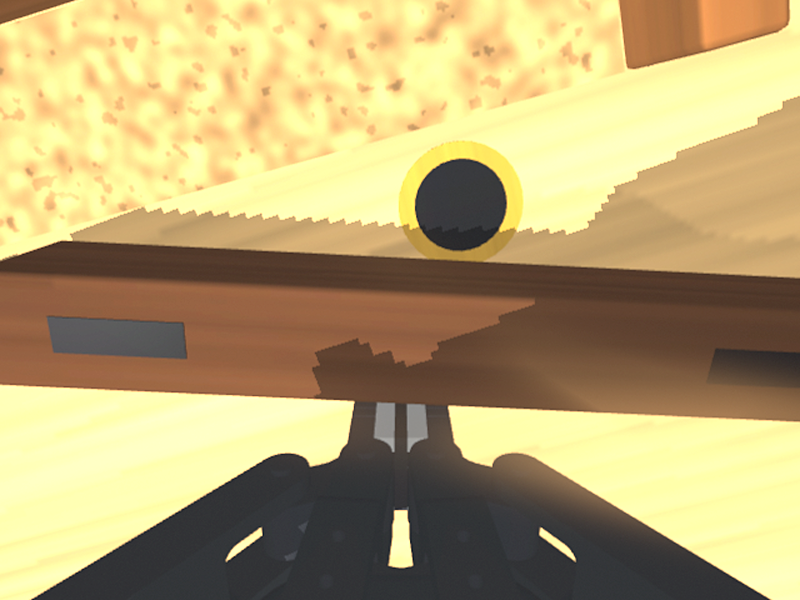

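View pics/c7.png

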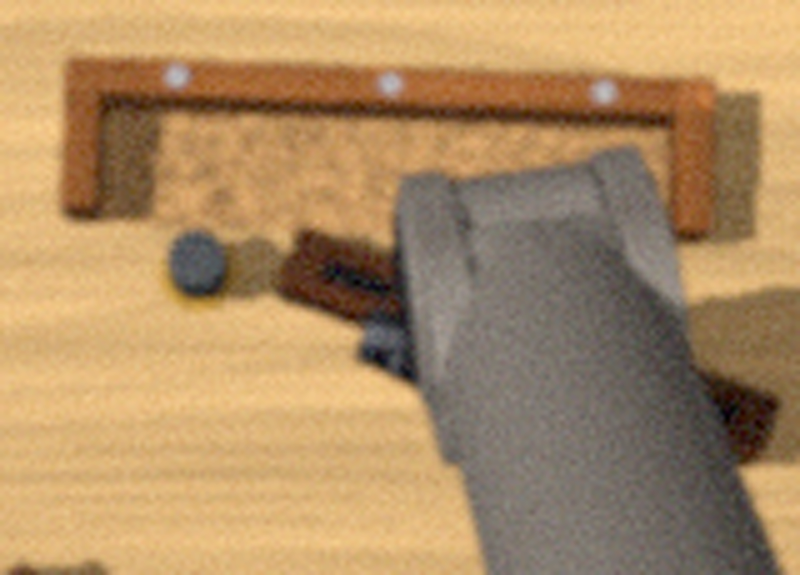

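Top crop: left end corners are at (300,231) and (281,292), to the right of the post. Right end corners are at about (778,403) and (758,461).

```bash
cat > mt.py <<'E'
import sys
from h import *
a=np.array(sys.argv[1:],float).reshape(-1,2)
f=grab_frame("top")
q=[p2w(f,*(p/5+[260,145]),.036) for p in a]
rail(q[:2],q[2:]); print(bay(get_obs()["tcp_pos"]).round(4))
E
python3 mt.py 300 231 281 292 778 403 758 461
```

```text
len 0.2355 w 0.0302 0.0288
left [0.6267 0.0162] [-0.0194  0.043 ] right [ 0.5458 -0.205 ] [-0.0912 -0.1813] ctr [ 0.5862 -0.0944] [-0.0553 -0.0692] phi 0.31
[-0.0772 -0.049 ]
```

```bash
python3 -m jog '[[[-1,0,-0.05],0,1],[[-2,0,-0.1],0,1],[[-3,0,-0.2],0,1],[[-3,0,-0.2],0,1],[[0,0,0],0,1],[[0,-6,0],0,1],[[0,-6,0],0,1]]';  python3 st.py;python3 - <<'E'
from h import *
f=grab_frame("wrist"); crop(f,0,0,640,480,1.25,"pics/w8.png",1.3)
f=grab_frame("top"); crop(f,260,145,420,260,5,"pics/c8.png")
E
```

```text
clock: 11.6
tcp_pos: [0.5669, -0.0734, 0.2488]
orientation: [-0.321, -2.064, 2.063]
contact_force: [0.9, 0.3, -0.9]
grip_width: 0.0
t 11.6 tcp [ 0.5669 -0.0734  0.2488] F [ 0.9  0.3 -0.9] w 0.0 q7 -1.98
x [-0.955  0.296 -0.008] y [ 0.008 -0.001 -1.   ] z [-0.296 -0.955 -0.002]
```

View pics/c8.png

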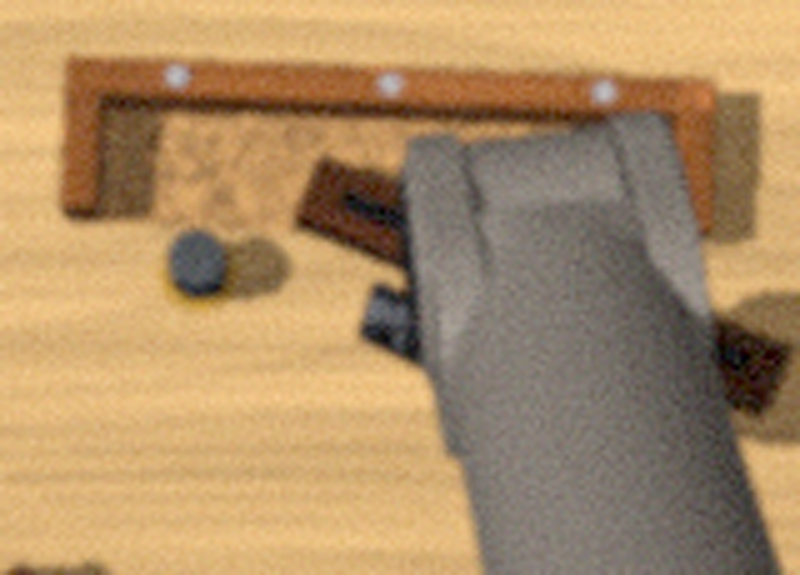

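The rail's left end has entered the bay and is now right of the post. Left end corners: (323,158), (298,222). Right end corners: (789,348), (764,411).

```bash
python3 mt.py 323 158 298 222 789 348 764 411
```

```text
len 0.2342 w 0.0326 0.0319
left [0.6605 0.0067] [0.0148 0.0349] right [ 0.5703 -0.2095] [-0.0665 -0.1847] ctr [ 0.6154 -0.1014] [-0.0258 -0.0749] phi 0.354
[-0.0774 -0.049 ]
```

```bash
python3 -m jog '[[[-1.5,0,6],0.05,1],[[-3,0,12],0.09,1],[[-4,0,17],0.09,1],[[-4,0,17.2],0.09,1],[[-4,4,17.2],0.09,1],[[-4,6.3,17.2],0.09,1],[[-4,6.3,17.2],0.09,1]]';  python3 st.py;python3 - <<'E'
from h import *
f=grab_frame("wrist"); crop(f,0,0,640,480,1.25,"pics/w9.png",1.3)
f=grab_frame("top"); crop(f,260,145,420,260,5,"pics/c9.png")
E
```

```text
clock: 12.62
tcp_pos: [0.5514, -0.248, 0.179]
orientation: [-0.389, -2.007, 2.005]
contact_force: [0.6, 0.4, 0.1]
grip_width: 0.0
t 12.625 tcp [ 0.5514 -0.248   0.179 ] F [0.6 0.4 0.1] w 0.0 q7 -1.76
x [-0.925  0.379  0.006] y [-0.005  0.003 -1.   ] z [-0.379 -0.925 -0.   ]
```

View pics/c9.png

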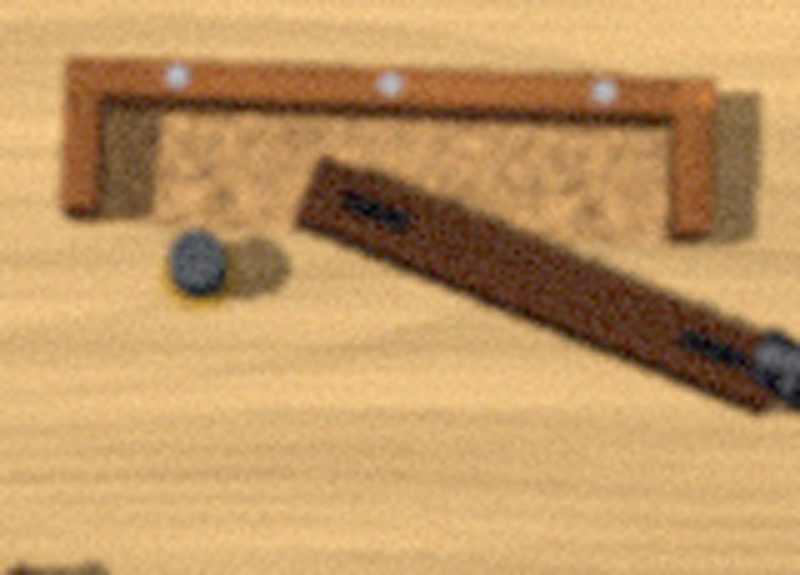

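View pics/w9.png

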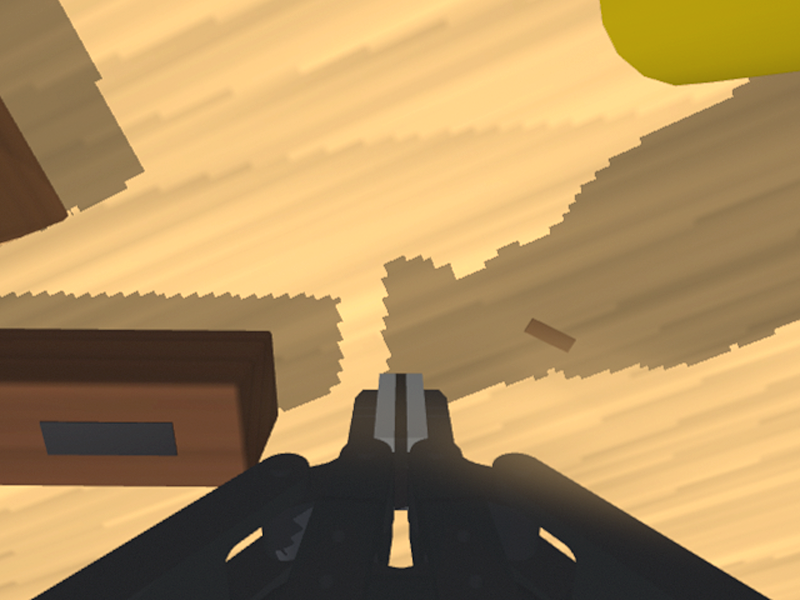

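```bash
python3 -m jog '[[[0,-0.7,0],0,1],[[0,-0.7,-2],0,1],[[0,-0.7,-3],0,1],[[0,-0.7,-4],0,1],[[0,-0.7,-5],0,1],[[0,-0.7,-6],0,1],[[0,-0.7,-7],0,1],[[0,-0.7,-7.5],0,1],[[0,-0.7,-7.5],0,1]]';  python3 st.py;python3 - <<'E'
from h import *
f=grab_frame("wrist"); crop(f,0,0,640,480,1.25,"pics/w10.png",1.3)
f=grab_frame("top"); crop(f,260,145,420,260,5,"pics/c10.png")
E
```

```text
clock: 13.85
tcp_pos: [0.5812, -0.1792, 0.1885]
orientation: [-0.396, -2.009, 2.007]
contact_force: [0.1, 0.3, -0.7]
grip_width: -0.0
t 13.85 tcp [ 0.5812 -0.1792  0.1885] F [ 0.1  0.3 -0.7] w -0.0 q7 -1.88
x [-0.925  0.379  0.   ] y [ 0.     0.001 -1.   ] z [-0.379 -0.925 -0.001]
```

View pics/c10.png

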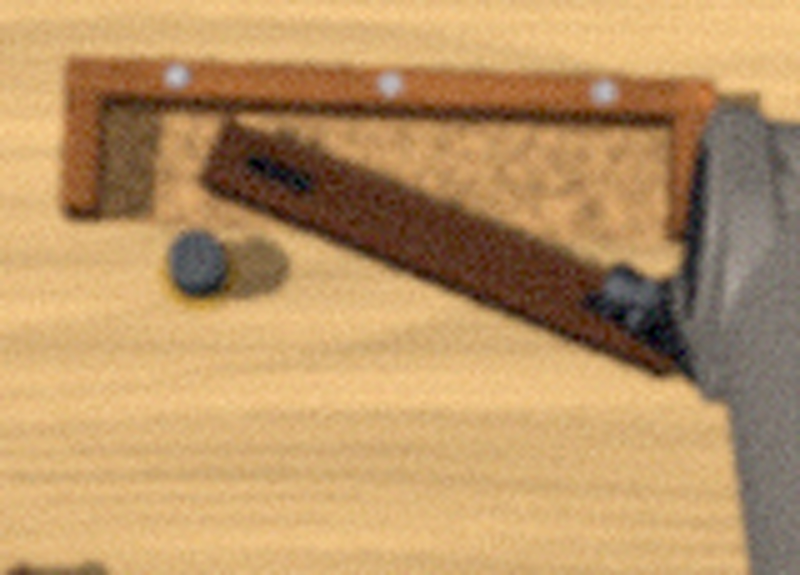

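Run:
```python
from h import *
f=grab_frame("top")
q=[p2w(f,260+u/5,145+v/5,.036) for u,v in[(228,120),(204,184),(660,372)]]
for p in q: print(p.round(4),bay(p).round(4))
d=bay(q[1])-bay(q[2]); phi=np.arctan2(d[0],d[1]); print("phi",phi)
l=bay((q[0]+q[1])/2); print("ctr",l-.12*np.array([np.sin(phi),np.cos(phi)]), "tool",bay(get_obs()["tcp_pos"]))
```

```text
[0.694  0.0453] [0.0467 0.0748]
[0.6636 0.0565] [0.0158 0.0849]
[ 0.574  -0.1554] [-0.065  -0.1306]
phi 0.35879664425692975
ctr [-0.01088512 -0.03250868] tool [-0.05710495 -0.1548431 ]
```

```bash
python3 -m jog '[[[0,0,-0.7],0,1],[[0,0,-1.4],0,1],[[0.1,0,-2.0],0,1],[[0.25,0,-2.5],0,1],[[0.4,0,-3.0],0,1],[[0.55,0,-3.4],0,1],[[0.55,0,-3.4],0,1]]';  python3 st.py;python3 - <<'E'
from h import *
f=grab_frame("wrist"); crop(f,0,0,640,480,1.25,"pics/w11.png",1.3)
f=grab_frame("top"); crop(f,260,145,420,260,5,"pics/c11.png")
E
```

```text
clock: 14.88
tcp_pos: [0.589, -0.146, 0.1888]
orientation: [-0.396, -2.008, 2.008]
contact_force: [0.4, -0.1, -0.1]
grip_width: -0.0003
t 14.875 tcp [ 0.589  -0.146   0.1888] F [ 0.4 -0.1 -0.1] w -0.0003 q7 -1.93
x [-0.925  0.38  -0.   ] y [ 0.  0. -1.] z [-0.38  -0.925 -0.   ]
```

View pics/c11.png

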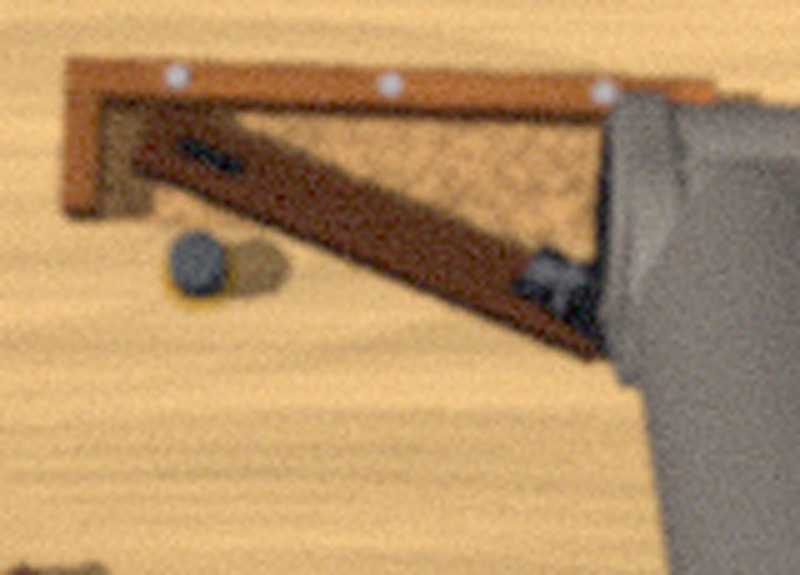

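View pics/w11.png

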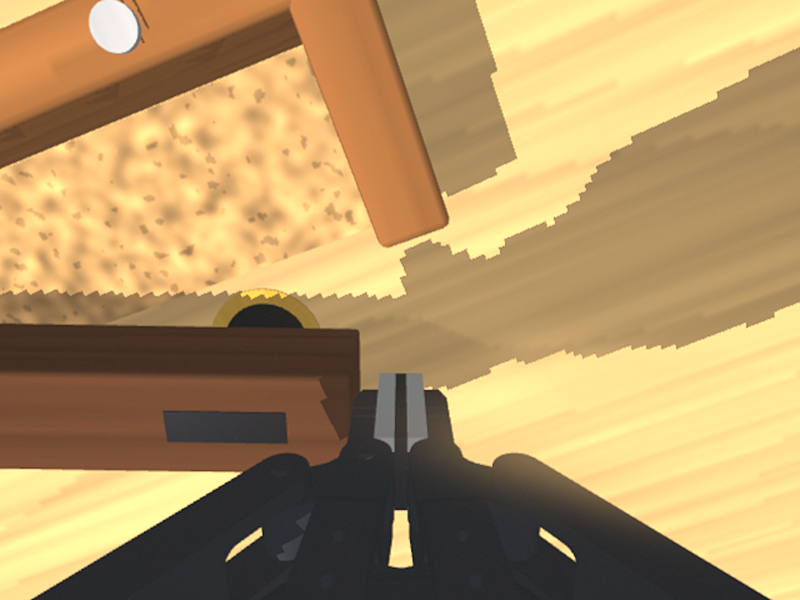

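Run:
```python
from h import *
f=grab_frame("top")
q=[p2w(f,260+u/5,145+v/5,.036) for u,v in[(136,173),(590,357)]]
for p in q: print(p.round(4),bay(p).round(4))
a,b=bay(q[0]),bay(q[1]);d=a-b; phi=np.arctan2(d[0],d[1]); s,c=np.sin(phi),np.cos(phi); print("phi",phi,np.linalg.norm(d))
print("ctr",a-.12*np.array([s,c])+.016*np.array([c,-s]), "tool",bay(get_obs()["tcp_pos"]))
```

```text
[0.6689 0.0884] [0.0199 0.1169]
[ 0.5812 -0.123 ] [-0.0592 -0.0979]
phi 0.35253499903083996 0.2288736373594945
ctr [-0.00655135 -0.00124681] tool [-0.05039088 -0.12119912]
```

```bash
python3 -m jog '[[[0.1,0,-0.4],0,1],[[0.25,0,-0.8],0,1],[[0.25,0,-0.8],0,1],[[0.25,0,1.5],0,1],[[0.25,-2,1.5],0,1],[[0.25,-6,1.5],0,1],[[4,-6,1.5],0,1],[[4,-6,1.5],0,1]]';  python3 st.py;python3 - <<'E'
from h import *
f=grab_frame("wrist"); crop(f,0,0,640,480,1.25,"pics/w12.png",1.3)
f=grab_frame("top"); crop(f,260,145,420,260,5,"pics/c12.png")
E
```

```text
clock: 16.02
tcp_pos: [0.5449, -0.1434, 0.2502]
orientation: [-0.395, -2.009, 2.008]
contact_force: [0.7, -0.9, 0.4]
grip_width: -0.0002
t 16.025 tcp [ 0.5449 -0.1434  0.2502] F [ 0.7 -0.9  0.4] w -0.0002 q7 -1.91
x [-0.925  0.379  0.   ] y [-0.     0.001 -1.   ] z [-0.379 -0.925 -0.001]
```

View pics/c12.png

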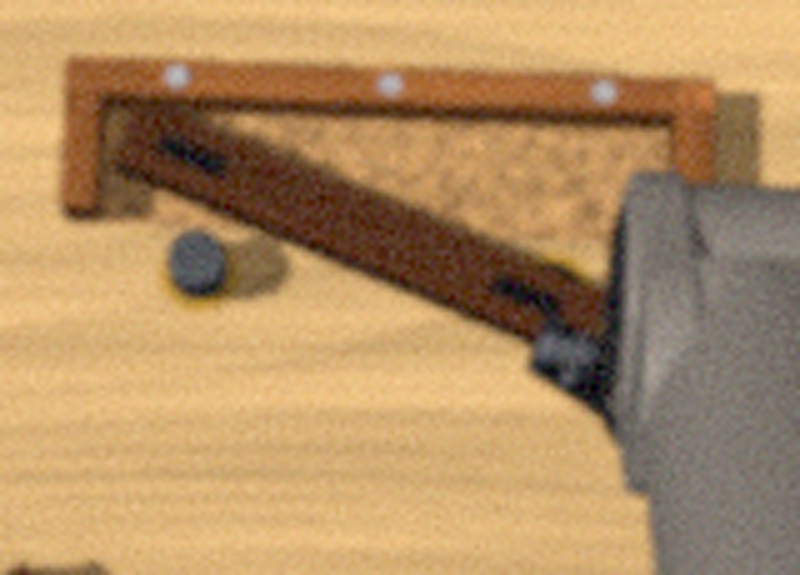

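View pics/w12.png

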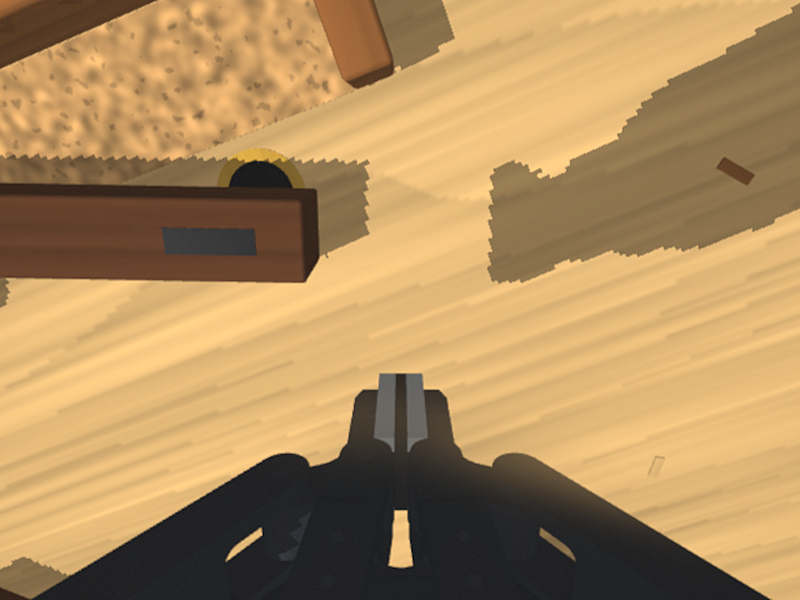

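Wrist: right end top corners are at (303,190) and (305,282). Top crop: left end near corner is at about (117,165), with the far corner at about (138,102) in the fence shadow.

Run:
```python
from h import *
g=grab_frame("wrist");f=grab_frame("top")
Rr=[p2w(g,u/1.25,v/1.25,.036) for u,v in[(303,190),(305,282)]]
L=[p2w(f,260+u/5,145+v/5,.036) for u,v in[(138,102),(117,165)]]
rail(L,Rr); print(bay(get_obs()["tcp_pos"]))
```

```text
len 0.2364 w 0.0316 0.0347
left [0.6878 0.0924] [0.0385 0.1217] right [ 0.6009 -0.1275] [-0.0393 -0.1016] ctr [ 0.6443 -0.0175] [-0.0004  0.0101] phi 0.335
[-0.09230419 -0.12128003]
```

```bash
python3 -m jog '[[[1.6,0,-4.3],-0.1,1],[[1.6,4,-4.3],-0.2,1],[[1.6,6.3,-4.3],-0.2,1],[[1.6,6.3,-4.3],-0.2,1],[[-0.3,6.3,-5],-0.2,1],[[-1.5,6.3,-5.4],-0.2,1],[[-2.4,6.3,-5.8],-0.2,1],[[-3.3,6.3,-6.1],-0.2,1],[[-4.1,6.3,-6.4],-0.2,1],[[-4.1,6.3,-6.4],-0.2,1]]';  python3 st.py;python3 - <<'E'
from h import *
f=grab_frame("wrist"); crop(f,0,0,640,480,1.25,"pics/w13.png",1.3)
f=grab_frame("top"); crop(f,260,145,420,260,5,"pics/c13.png")
E
```

```text
clock: 17.48
tcp_pos: [0.6091, -0.1015, 0.1858]
orientation: [-0.203, -2.122, 2.122]
contact_force: [-0.2, -0.4, -0.1]
grip_width: 0.0004
t 17.475 tcp [ 0.6091 -0.1015  0.1858] F [-0.2 -0.4 -0.1] w 0.0004 q7 -1.85
x [-0.982  0.189 -0.001] y [ 0.001  0.    -1.   ] z [-0.189 -0.982 -0.   ]
```

View pics/c13.png

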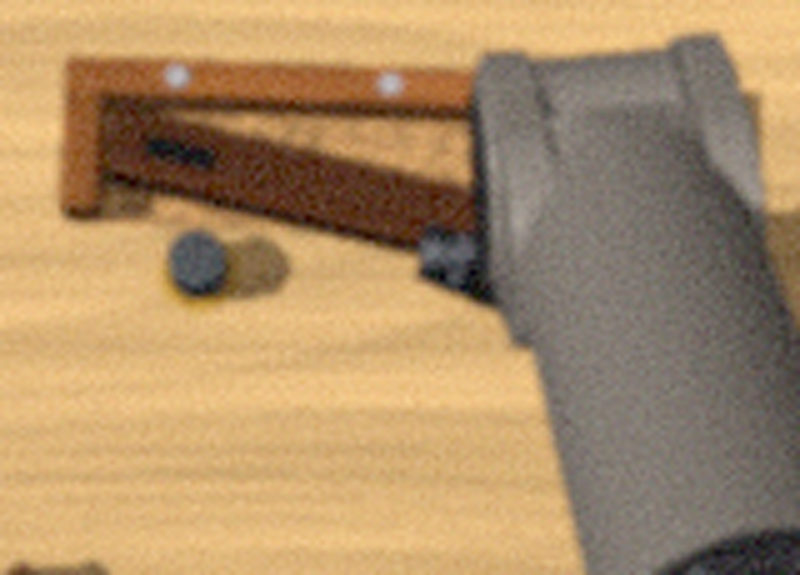

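View pics/w13.png

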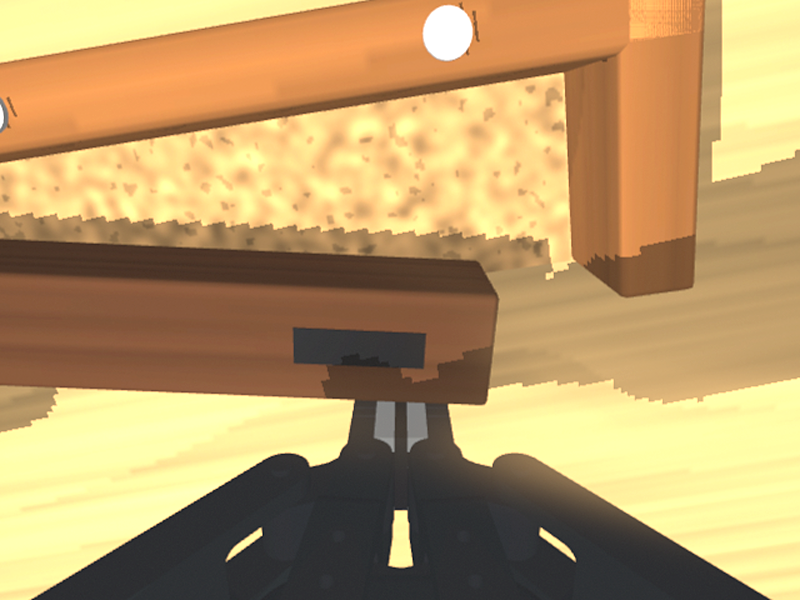

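```bash
python3 -m jog '[[[-0.8,0,-0.1],-0.04,1],[[-1.6,0,-0.2],-0.08,1],[[-2.4,0,-0.3],-0.11,1],[[-3.2,0,-0.4],-0.15,1],[[-3.8,0,-0.5],-0.15,1],[[-3.8,0,-0.5],-0.15,1]]';  python3 st.py;python3 - <<'E'
from h import *
f=grab_frame("wrist"); crop(f,0,0,640,480,1.25,"pics/w14.png",1.3)
f=grab_frame("top"); crop(f,260,145,420,260,5,"pics/c14.png")
print(bay(get_obs()["tcp_pos"]))
E
```

```text
clock: 18.32
tcp_pos: [0.6473, -0.1038, 0.1857]
orientation: [-0.045, -2.202, 2.201]
contact_force: [-0.0, -0.2, -0.5]
grip_width: -0.0001
t 18.325 tcp [ 0.6473 -0.1038  0.1857] F [-0.  -0.2 -0.5] w -0.0001 q7 -1.72
x [-0.999  0.04  -0.001] y [ 0.001  0.    -1.   ] z [-0.04  -0.999 -0.   ]
[ 0.00551081 -0.0759417 ]
```

View pics/c14.png

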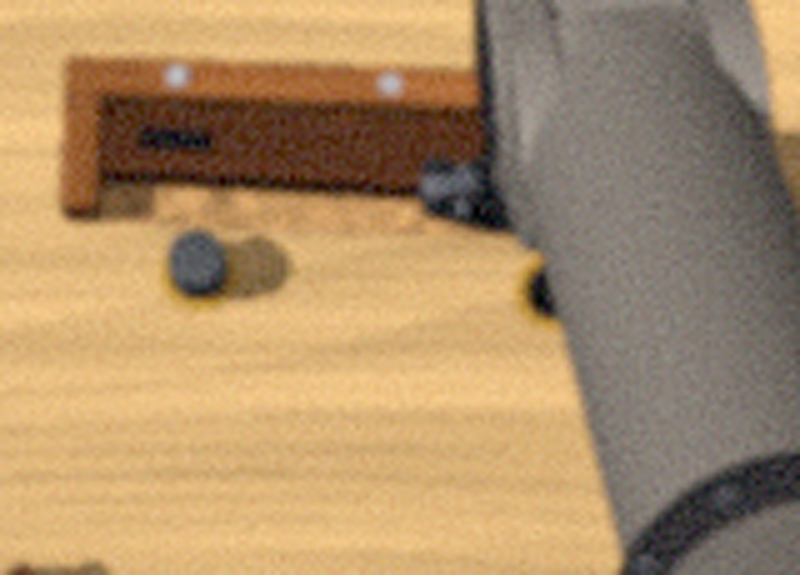

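View pics/w14.png

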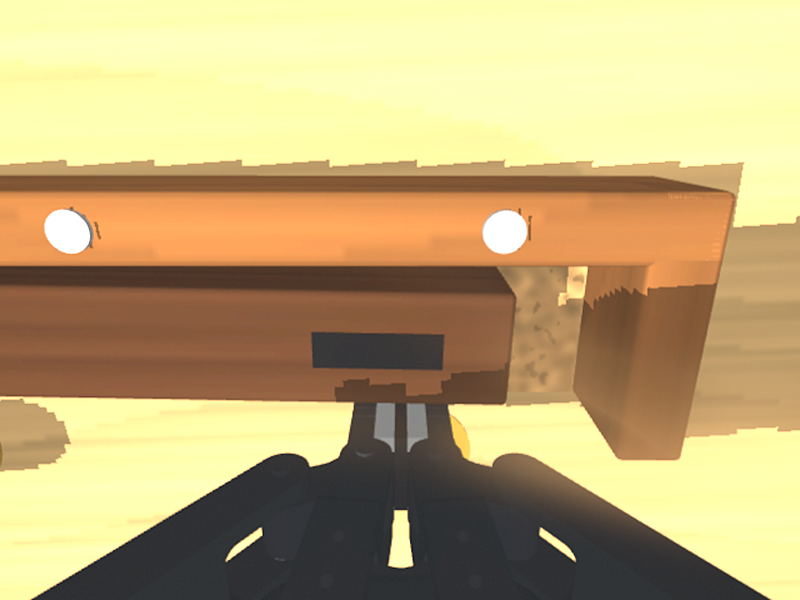

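```bash
for i in 1; do python3 -m jog '[[[-0.4,0,0],0,1],[[-0.7,0,0],0,1],[[-0.7,0,0],0,1]]'; done
python3 - <<'E'
from h import *
f=grab_frame("wrist"); crop(f,0,0,640,480,1.25,"pics/w15.png",1.3)
print(bay(get_obs()["tcp_pos"]))
E
```

```text
clock: 18.8
tcp_pos: [0.654, -0.1042, 0.1858]
orientation: [-0.045, -2.201, 2.201]
contact_force: [-0.3, 0.1, 0.3]
grip_width: -0.0002
[ 0.01268799 -0.076053  ]
```

View pics/w15.png

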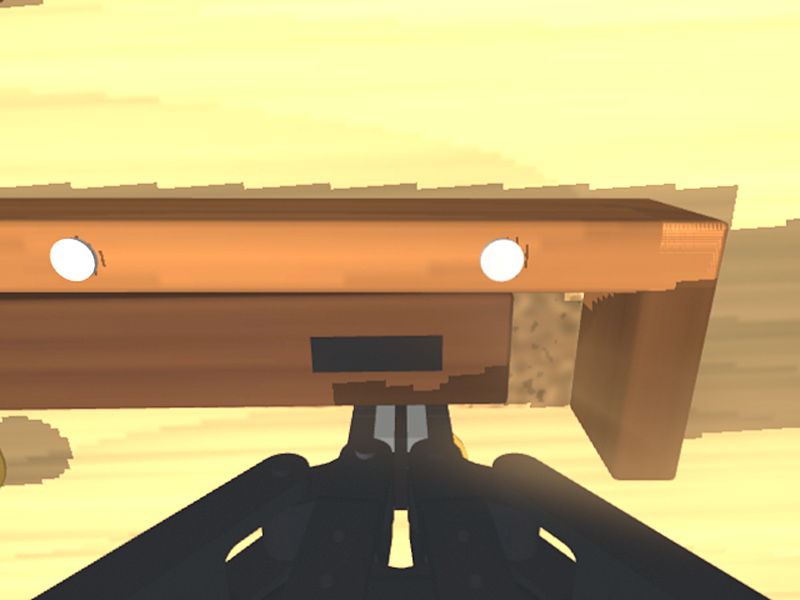

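```bash
python3 -m jog '[[[-0.2,0,0],0,1],[[-0.2,0,0],0,1]]'; python3 -m jog '[[[-0.2,0,0],0,1],[[-0.2,0,0],0,1]]'
```

```text
clock: 19.1
tcp_pos: [0.6553, -0.1042, 0.1856]
orientation: [-0.043, -2.2, 2.2]
contact_force: [-3.3, -0.1, 2.7]
grip_width: 0.0001
clock: 19.35
tcp_pos: [0.656, -0.1042, 0.1854]
orientation: [-0.038, -2.198, 2.199]
contact_force: [-9.6, 0.9, 6.9]
grip_width: -0.0
```

```bash
python3 -m jog '[[[3,0,0],0,1],[[3,0,-5.5],0,1],[[3,0,-11],0,1],[[3,0,-11.4],0,1],[[3,0,-11.4],0,1],[[1.5,0,-11.4],0,1],[[0.8,0,-11.4],0,1],[[0.3,0,-11.4],0,1],[[0.3,0,-11.4],0,1]]'
python3 - <<'E'
from h import *
f=grab_frame("wrist"); crop(f,0,0,640,480,1.25,"pics/w16.png",1.3)
print(bay(get_obs()["tcp_pos"]))
E
```

```text
clock: 20.48
tcp_pos: [0.6591, 0.0088, 0.1854]
orientation: [-0.045, -2.2, 2.201]
contact_force: [-1.3, -1.1, -0.0]
grip_width: 0.0001
[0.01323411 0.03729319]
```

View pics/w16.png

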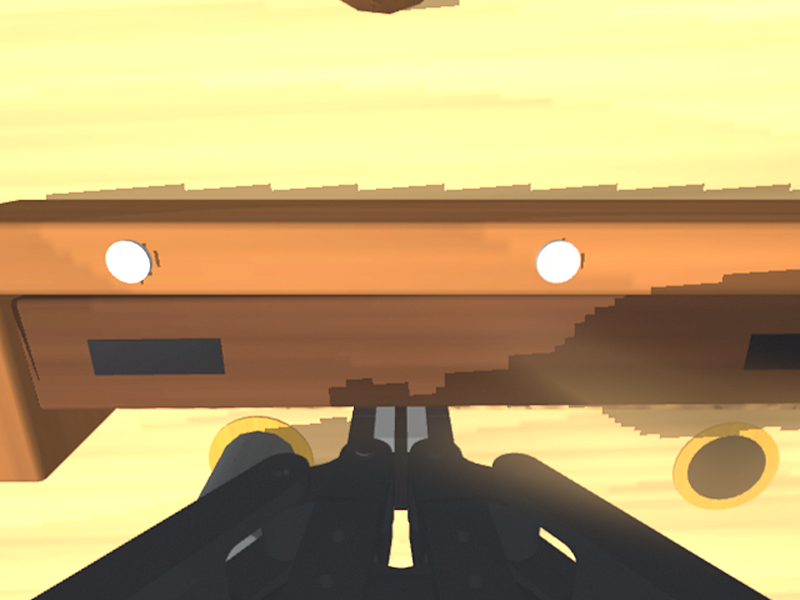

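```bash
python3 -m jog '[[[-0.2,0,0],0,1],[[-0.2,0,0],0,1]]'; python3 -m jog '[[[-0.2,0,0],0,1],[[-0.2,0,0],0,1]]'
```

```text
clock: 20.78
tcp_pos: [0.6603, 0.0094, 0.1855]
orientation: [-0.041, -2.199, 2.201]
contact_force: [-4.7, -0.8, 2.8]
grip_width: 0.0
clock: 21.02
tcp_pos: [0.6613, 0.0095, 0.1854]
orientation: [-0.038, -2.197, 2.199]
contact_force: [-10.2, -0.2, 7.7]
grip_width: 0.0003
```

```bash
python3 -m jog '[[[2.5,0,0],0,1],[[4,-3,0],0,1],[[8,-8,0],0,1],[[12,-14,0],0,1],[[14,-18,6],0,1],[[14,-19,12],0,1],[[14,-19,18],0,1],[[14,-19,24],0,1],[[14,-19,28],0,1],[[14,-19,28],0,1]]'
python3 - <<'E'
from h import *
f=grab_frame("top"); cv2.imwrite("pics/t17.png",f["image"]); crop(f,260,145,420,260,5,"pics/c17.png")
g=grab_frame("scene"); crop(g,180,230,360,350,4,"pics/s17.png",1.3)
E
```

```text
clock: 22.28
tcp_pos: [0.5109, -0.2695, 0.3758]
orientation: [-0.054, -2.195, 2.2]
contact_force: [-0.2, -0.2, 0.1]
grip_width: -0.0002
```

View pics/c17.png

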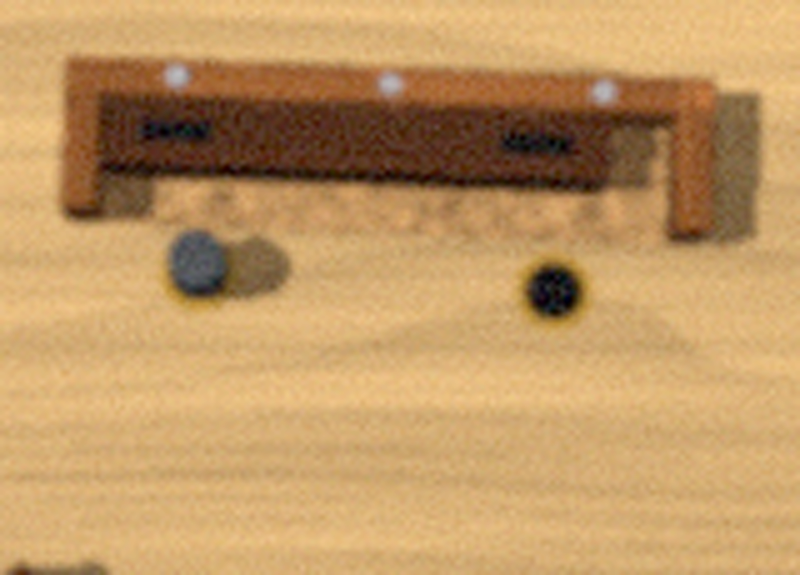

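View pics/t17.png

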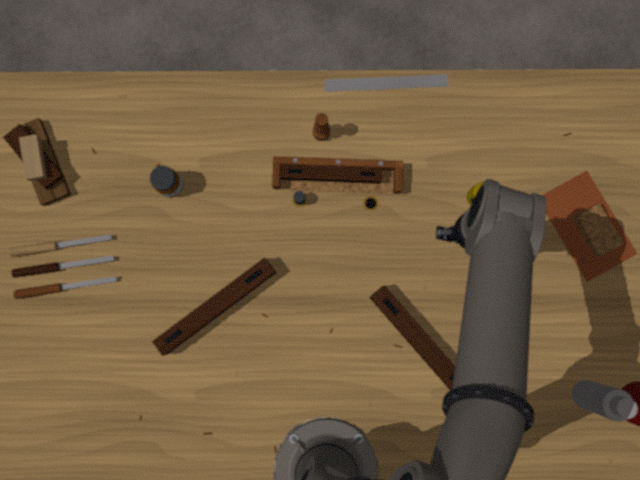

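View pics/s17.png

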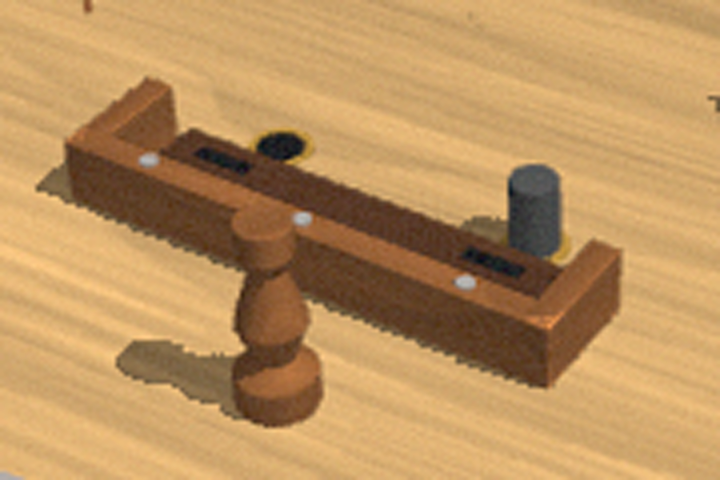

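The rail lies in the bay and its left end is at the left cheek. Its near top edge runs (105,170) to (606,189) in the crop, and the bystanders have not moved. I'll check how square it is against the fence.

Run:
```python
from h import *
f=grab_frame("top")
im=f["image"].astype(float).sum(2); im=cv2.GaussianBlur(im,(3,3),0)
pts=[];fen=[]
for u in range(285,379,3):
    # near edge: strongest dark->bright gradient going down within rows 172..190
    col=im[:,u]; 
    g=np.diff(col)[174:188]; k=np.argmax(g); 
    y=174+k+.5
    if 0<k<len(g)-1:
        a,b,c=g[k-1:k+2]; y+=.5*(a-c)/(a-2*b+c)
    pts.append(bay(p2w(f,u,y,.018)))
    g=np.diff(col)[150:164]; k=np.argmin(g); y=150+k+.5
    fen.append(bay(p2w(f,u,y,.04)))
for n,p in(("near",pts),("fence outer back",fen)):
    p=np.array(p); c=np.polyfit(p[:,1],p[:,0],1); r=p[:,0]-np.polyval(c,p[:,1]); ok=abs(r)<.003; c=np.polyfit(p[ok,1],p[ok,0],1); print(n,c.round(4),ok.sum(),r[ok].std().round(4))
q=[bay(p2w(f,260+u/5,145+v/5,.036)) for u,v in[(105,170),(606,189)]]; print(q)
```

```text
near [0.0002 0.023 ] 31 0.001
fence outer back [-0.0118  0.0752] 21 0.001
[array([0.02075513, 0.13147397]), array([ 0.02039799, -0.10314672])]
```

```bash
python3 -c "
from bench import *
print(get_obs()['clock'],get_obs()['contact_force']);print(hand_in())"
```

```text
22.425 [-0.356564   -0.44468709 -0.3394155 ]
the job is handed in; nothing more can be done
None
```

The rail is in the gluing bay, lying square against the back fence, and the job is handed in at about 22.4 s of the 72 s allowed.

**Moves:** All pushes were made with the closed fingers, with no gripping or lifting:
1. I slid the rail right along its length.
2. I pushed its left end forward, then slid it a little further right to clear the post.
3. I pushed it into the mouth beside the post and slid it left behind the post by its right end.
4. I swung the right end in, then pressed the right and left parts home with about 10 N each.

**Last checks:**
- **Position:** The top picture puts the rail's near face at bay x = 23.0 mm, which is where it should be when home, and parallel to the bay within about 0.001 rad.
- **Squareness:** The finger stopped at bay x = 14.8 mm on the right and 15.3 mm on the left, so both ends sit equally deep.
- **Bystanders:** In the last pictures the jar and baluster stand where they were; the arm partly hid the glue bottle. The arm was clear and the contact force near zero.

**Did not agree:**
- An automatic line fit to the back fence's outer edge came out tilted by 0.012 rad. That fit was noisy, so I relied on the bay angle from its corners instead.
- Corner readings of the rail's top edge put the near face 2 to 3 mm further out, at 20.4 to 20.8 mm. They still showed it parallel to the bay, and the press depth supports contact with the fence.
- The rail sits towards the left of the bay, with its left end close to or touching the left cheek.

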